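Microscope lamp to full light

TASK

Bring the microscope lamp up to full light: press the round start button on top of the lamp unit all the way in and let it go, then push the shutter lever past its half-light click until it is at the full-light stop (the end with the largest dot), and leave it there. Only push with the fingertips: do not pinch the lever, and leave the dial, the oil bottle and the other things on the bench as they are.

Things in the scene. Friction and masses are not known exactly. Their poses are not given: they have to be found in the camera images.
- lamp: the lamp unit, a white box 220 (x) x 260 (y) x 110 (z) mm with black vents on its two y sides, standing fixed on the bench. Origin: centre of its underside; x points away from its grey front panel, y to the left of someone who faces the front panel, z up. On its flat top (z = 110 mm) are the start button (front left), the dial (front right) and, behind them, the shutter lever in a slot along y beside three black dots of growing size
- start (a joint): travel of the start button pressed down, m: 0 out, 0.006 fully in; a spring of 5 N at full travel brings it back
- start_top (a point): centre of the top face of the start button, a grey plastic disc 28 mm across in a black housing
- shutter (a joint): travel of the shutter lever along the lamp's +y, m: 0 closed (small dot), 0.025 half light, a click detent (middle dot), 0.057 full light at a solid end stop (largest dot). A sprung detent draws it into each of these three places: pushing takes about 4 N over the first hump (at 0.0125) and 6 N over the second, between half and full (at 0.0405)
- shutter_mid (a point): centre of the lever's handle, a black upright plate 36 mm along the lamp's x, 12 mm along its y and 36 mm tall, on a thin stem that keeps its lower edge 12 mm above the lamp's top; moves with the lever. Its -y face is the one to push; the handle is two 6 mm layers, and pressing the -y and the +y layer at once counts as pinching. Free space of at least 70 mm on its -y side and 40 mm on its +y side at any stage, over the lamp's top
- dial_edge (a point): a point on the edge of the brightness dial, a black knob 40 mm across with a bar grip, centred on the lamp's top at lamp x = -65, y = -75 mm; to be left alone
- oil: small amber oil bottle, 28 mm across, 58 mm tall, loose, standing on the back left corner of the lamp's top; origin at its underside; to be left alone
- slidebox: grey and black slide box 102 x 87 x 34 mm, loose on the bench beside the lamp; origin at its underside; to be left alone
- dish: clear lidded petri dish 92 mm across, 17 mm tall, loose on the bench beside the lamp; origin at its underside; to be left alone

How it is judged:
On the way, in this order (a step that is already met when the one before it is completed fails the run):
1. the start button is pressed in (value of joint start above 0.0045 m), for 0.05 s.
2. the button is out again, with the shutter not yet at full (value of joint start below 0.002 m and value of joint shutter below 0.045 m), for 0.05 s.
3. the shutter lever is at the full-light stop (value of joint shutter above 0.052 m), for 0.2 s.
At the end, for the whole second after the job is handed in: The shutter lever rests within 5 mm of its full-light stop (travel over 52 mm), the start button is out (under 2 mm), the oil bottle stands upright within 15 mm of where it was, slide box and dish are within 20 mm of theirs, and the dial's edge is within 6 mm of where it was (value of joint shutter above 0.052 m and velocity of joint shutter between -0.01 and 0.01 m/s and value of joint start below 0.002 m and distance of oil from where it was at the start of the episode below 0.015 m and angle between oil's own z axis and vertical below 0.2 rad and distance of each of slidebox, dish from where it was at the start of the episode below 0.02 m and distance of dial_edge from where it was at the start of the episode below 0.006 m); the robot touches nothing.
It fails at once if the lever is pinched: both halves of its handle pressed at once with over 2 N (contact force between the fingers and shutter_c1 above 2 N and contact force between the fingers and shutter_c2 above 2 N).
It fails at once if the oil bottle is moved 15 mm, lifted or tipped (distance of oil from where it was at the start of the episode above 0.015 m or angle between oil's own z axis and vertical above 0.35 rad).
It fails at once if the slide box or the dish is moved 20 mm, or lifted (distance of any of slidebox, dish from where it was at the start of the episode above 0.02 m or height (world z) of any of slidebox, dish above 0.01 m).
It fails at once if the dial is turned (its edge moved 6 mm) (distance of dial_edge from where it was at the start of the episode above 0.006 m).
It also fails if it takes over 38 s, if anything falls off the work surface, if the arm or the gripper's body presses on something with over 40 N, if the wrist force passes 120 N, or if a joint passes its speed limit or range.

ROBOT

A 7-joint arm with a two-finger parallel gripper is mounted at the origin on the work surface. World frame = base frame: x ahead of the robot, y to its left, z up, the work surface at z = 0. Lengths are in m, angles in rad, forces in N, time in s.
With the tool pointing down it reaches from about 0.4 to 0.85 m from the base axis. Payload 4.4 kg.
Tool frame: the origin (TCP) lies at the very end of the fingers, on their centre line; the grasp point (between the pads) lies 19 mm behind it; x points along the fingers, y is the direction in which the jaws open and shut, and the axes are right-handed (so a half turn about x gives the same grasp; the last joint's range is limited). The gripper opens to 94 mm and grips with 3 to 60 N. Pads are 16 mm wide; open, the fingers measure 119 mm over their backs; the gripper's body (75 mm by 177 mm) begins 78 mm behind the grasp point.
Start: joints at [-1.292, 0.628, 0.038, 1.517, -0.027, 0.996, -0.02], TCP at [0.22, 0.612, 0.205] pointing down, gripper open.
Joint ranges: [-3.06, 3.06], [-0.37, 2.12], [-1.25, 1.32], [0.18, 2.47], [-1.1, 4.24], [0.23, 1.98], [-2.94, 2.94]. Speed limits (rad/s): [2.57, 2.57, 3.14, 3.14, 3.14, 3.14, 3.14].

INTERFACE

Orientations are given as a unit quaternion [x, y, z, w].
In Python, from plant import * gives the robot as it stands. The module is installed in compiled form; this text tells all that it offers.
- The arm moves only by the shell command python3 -m jog 'ROWS' [FORCE]. ROWS is JSON, a list of rows, each a list of 7 numbers: the turn, a rotation vector about the world's x, y, z in rad, then the shift along the world's x, y, z in mm, then the opening, from -1 (shut) to 1 (fully open). A call has 1 to 8 rows; each row is the pose to reach, as a shift and turn from the pose measured when the call began; what a row does not reach only later rows make up. A row lasts 1/12 s, in which the tool goes at most 41.7 mm and 7.16 degrees, less where a joint would pass 70% of its speed; a pose out of reach is approached as far as the arm can. A call with a gripper value outside its range is refused whole. The fingers move at their own pace and stop on an object; FORCE is the grip in N (left out, the last holds). Time passes only in rows, so rows that repeat a pose let the fingers close. It gives the time, the measured TCP pose, the force and the opening at its end, in the units of the state.
- observe(): the state, without advancing time (a new reading comes with each control period).
- get_image(name): name is "side" or "top" or "wrist"; returns the picture (480x640x3 uint8, blue, green, red); there is no depth.
- camera_model(name): a dict with "vertical_fov" (degrees; the focal length in pixels is half the picture's height over the tangent of half this angle, whatever the lens; pixels are square), "cx", "cy" (the principal point, pixels), "k1" (the pictures are not rectified: a ray, as slopes to the right and down, at radius r is drawn at 1 + k1 r^2 times it, then the intrinsics apply), "rvec" (rotation vector, rad) and "tvec" (3), from world to camera coordinates, as OpenCV has them. Camera axes: x right, y down, z forward; pixel columns grow to the right and rows downward; lengths in m; the calibration is good to about 2 mm. A picture is of the moment at which its call begins: read the wrist's pose just before it. camera_model takes no time and is no camera call; for the wrist camera it gives the pose at the moment of the call.
- job_done(): hands the job in, once; it reports no verdict.
The state is a dict: "clock": time; "joint_positions": joint angles; "qd": joint speeds; "joint_torque": joint torques, N m; "tcp_pos": TCP position; "ee_rot": TCP orientation; "wrist_force": force on the tool from outside, world axes, zero at the start; "moment": the same for the moment, N m; "width": finger opening in m.
Only numpy, scipy, OpenCV 4.12 (cv2) and the standard library are available. Lean on these libraries where they do the work, as an engineer would, in place of code of your own. Each camera call takes 0.05 s, during which the arm holds its last target.

## Working session

There is one attempt and no reset: what is moved stays moved. The work goes in short steps, Python scripts to look and compute and a shell command to move; the robot and the scene stay as the last step left them, time stands still between calls to the robot, and variables do not carry over. Pictures are saved under pics/ and viewed, and the job is handed in when it is done.

```bash
mkdir -p pics
cat > h.py <<'E'
import numpy as np, cv2
from plant import *
def K(n):
    m=camera_model(n); f=240/np.tan(np.radians(m["vertical_fov"])/2)
    R=cv2.Rodrigues(np.array(m["rvec"],float))[0]; t=np.array(m["tvec"],float)
    return f,m["cx"],m["cy"],m["k1"],R,t
def proj(k,P):
    f,cx,cy,k1,R,t=k; c=np.atleast_2d(P)@R.T+t; s=c[:,:2]/c[:,2:]; s=s*(1+k1*(s**2).sum(1,keepdims=True)); return s*f+[cx,cy]
def onz(k,uv,z):
    f,cx,cy,k1,R,t=k; d=(np.array(uv,float)-[cx,cy])/f; s=d.copy()
    for _ in range(30): s=d/(1+k1*(s@s))
    r=R.T@np.array([s[0],s[1],1]); C=-R.T@t; return C+r*(z-C[2])/r[2]
E
python3 - <<'E'
from h import *
print(observe())
for n in ("top","side"): cv2.imwrite(f"pics/{n}0.png",get_image(n)); print(camera_model(n))
E
```

```text
{'clock': 0.0, 'joint_positions': array([-1.29176817,  0.62927841,  0.03844916,  1.51832605, -0.02701879,
        0.99630589, -0.01997602]), 'qd': array([ 0.00026479,  0.00130499, -0.00083901, -0.00183819, -0.00090903,
        0.00070726,  0.00030223]), 'joint_torque': array([ 7.62711879e-04, -5.49721348e+01,  1.14375617e+00, -1.86622775e+01,
       -5.21928503e-02,  2.39102344e-02,  1.34372276e-04]), 'tcp_pos': array([0.21947535, 0.61114138, 0.20461155]), 'ee_rot': array([ 0.12068155,  0.69672954, -0.12193625,  0.69651667]), 'wrist_force': array([-0.22314112,  0.07552731,  0.66776484]), 'moment': array([ 0.02825003,  0.01406402, -0.02803714]), 'width': 0.09415743455801687}
{'vertical_fov': 49.08177420761726, 'cx': 326.13884880440787, 'cy': 244.46990162552544, 'k1': -0.146710619440456, 'rvec': array([ 2.17232484, -2.21813151,  0.10520839]), 'tvec': array([-0.00613066,  0.55680697,  1.40801861])}
{'vertical_fov': 51.33892184585647, 'cx': 325.1578087782534, 'cy': 241.67246097002462, 'k1': -0.07822758569116786, 'rvec': array([ 2.09161478, -0.32910377,  0.16547142]), 'tvec': array([-0.51684242,  0.20870159,  0.93015558])}
```

View pics/top0.png

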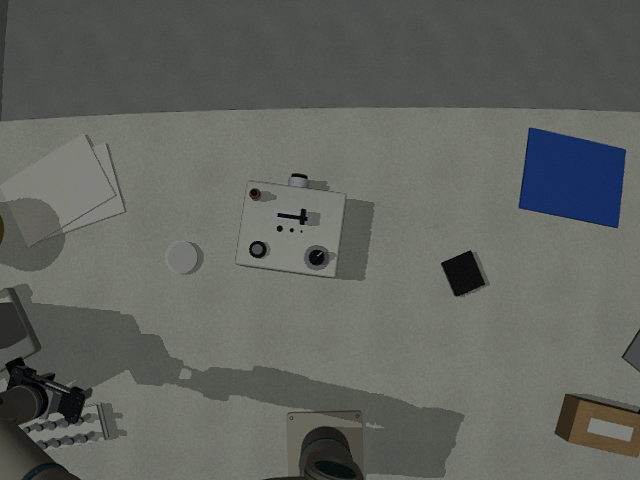

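View pics/side0.png

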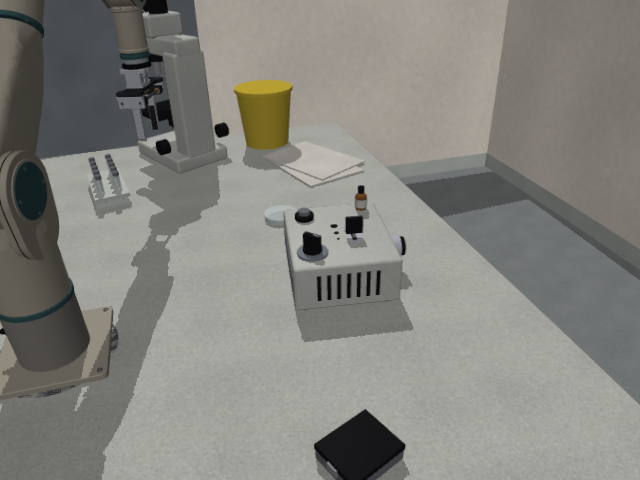

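The top view shows the lamp at about (291,228), the start button at (258,249), the dial at (317,257), the lever handle at (303,216), and the dots growing leftwards towards (279,229). Next I'll fit the lamp pose.

Run:
```python
from h import *
im=cv2.imread("pics/top0.png"); cv2.imwrite("pics/top0z.png",cv2.resize(im[170:290,220:380],None,fx=5,fy=5,interpolation=cv2.INTER_CUBIC))
im=cv2.imread("pics/side0.png"); cv2.imwrite("pics/side0z.png",cv2.resize(im[170:320,270:430],None,fx=4,fy=4,interpolation=cv2.INTER_CUBIC))
```

```text
(no output)
```

View pics/top0z.png

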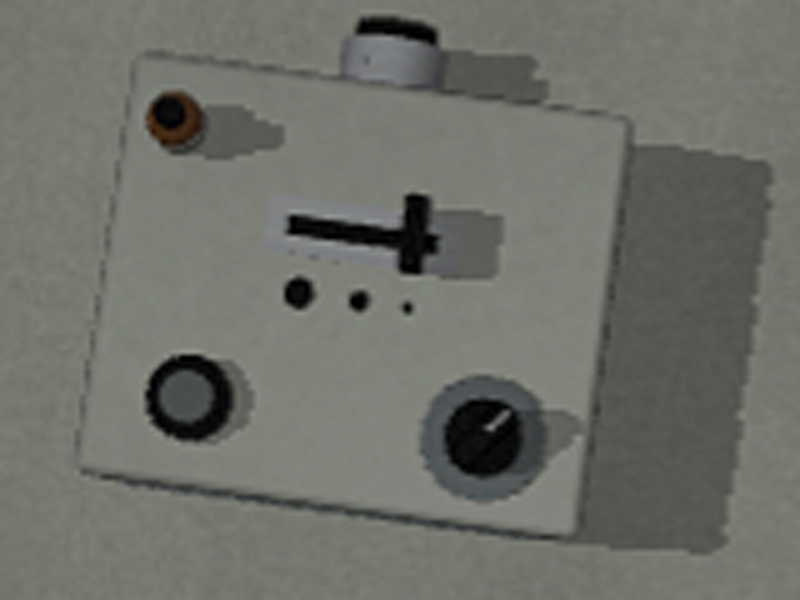

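View pics/side0z.png

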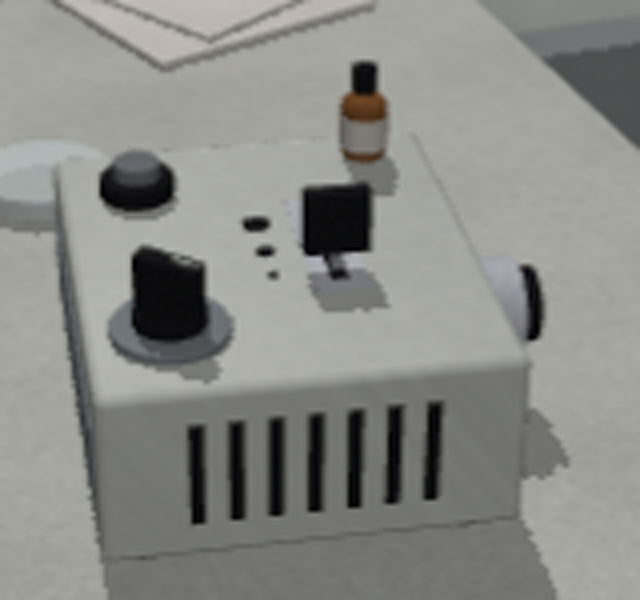

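Run:
```python
from h import *
from scipy.optimize import least_squares
T=K("top");S=K("side")
t=lambda a:np.array(a)/5+[220,170]; s=lambda a:np.array(a)/4+[270,170]
c=np.array([onz(T,t(p),.11)[:2] for p in [(138,52),(632,118),(577,538),(80,468)]])
print(c*1000)
L=np.array([[.11,.13],[.11,-.13],[-.11,-.13],[-.11,.13]])
def f(p):
    R=np.array([[np.cos(p[2]),-np.sin(p[2])],[np.sin(p[2]),np.cos(p[2])]]); return (L@R.T+p[:2]-c).ravel()
r=least_squares(f,[.7,0,0]); p=r.x; print("lamp",p,np.round(r.fun*1000,1))
R=np.array([[np.cos(p[2]),-np.sin(p[2])],[np.sin(p[2]),np.cos(p[2])]])
lx=lambda P:((P[:2]-p[:2])@R)*1000
def tri(a,b):
    q=least_squares(lambda P:np.r_[proj(T,P)[0]-a,proj(S,P)[0]-b],[.7,0,.12]); return q.x,q.fun
for n,a,b in [("start",(186,397),(137,164)),("handle",(415,234),(337,220)),("dotL",(299,293),(257,224)),("dotS",(407,308),(273,275)),("dial",(483,437),(169,327)),("oiltop",(172,111),(365,70))]:
    P,e=tri(t(a),s(b)); print(n,P.round(4),e.round(1),lx(P).round(1), [lx(onz(T,t(a),z)).round(1).tolist() for z in (.11,.13)])
np.save("lamp.npy",p)
```

```text
[[719.49156019 183.05912304]
 [680.1112945  -70.54555253]
 [465.30848339 -37.28158031]
 [505.90457628 214.55502903]]
lamp [ 0.59270398  0.07244675 -0.15405172] [ 1.9  1.   1.3 -2.3 -1.2 -1.9 -2.   3.2]
start [0.5418 0.1575 0.1292] [ 0.2 -0.8 -0.8  0.1] [-63.4  76.2] [[-64.5, 78.6], [-65.5, 76.3]]
handle [0.6196 0.041  0.1405] [ 0.1 -0.5 -0.5  0.1] [ 31.4 -26.9] [[33.7, -25.6], [31.3, -26.4]]
dotL [0.5947 0.1012 0.1106] [ 0.2 -0.7 -0.6  0.1] [-2.4 28.7] [[-4.2, 29.0], [-6.1, 27.4]]
dotS [0.5858 0.0463 0.1105] [ 0.2 -0.6 -0.5  0.1] [ -2.8 -26.9] [[-4.5, -26.7], [-6.3, -27.4]]
dial [0.5184 0.0091 0.1139] [ 0.1 -0.4 -0.3  0. ] [-63.7 -74. ] [[-64.5, -73.9], [-65.5, -73.9]]
oiltop [0.6798 0.1591 0.1657] [ 0.2 -0.5 -0.5  0.1] [72.7 99. ] [[80.2, 106.8], [77.0, 104.1]]
```

Run:
```python
from h import *
from scipy.spatial.transform import Rotation as Ro
o=observe(); R=Ro.from_quat(o["ee_rot"]); print(R.as_matrix().round(3))
p=np.load("lamp.npy")
Y=np.array([-np.sin(p[2]),np.cos(p[2]),0])
for s in (1,-1):
  # jaw along lamp y
  x=np.array([0,0,-1.]); y=s*Y; z=np.cross(x,y); G=Ro.from_matrix(np.c_[x,y,z])
  print("jaw||Y",s,(G*R.inv()).as_rotvec())
  y=s*np.array([np.cos(p[2]),np.sin(p[2]),0]); z=np.cross(x,y); G=Ro.from_matrix(np.c_[x,y,z])
  print("jaw||X",s,(G*R.inv()).as_rotvec())
```

```text
[[-0.001  0.338  0.941]
 [-0.002  0.941 -0.338]
 [-1.    -0.002  0.   ]]
jaw||Y 1 [ 0.00163152 -0.00039427  0.19078111]
jaw||X 1 [ 9.46905962e-04 -1.55041051e-03 -1.38001483e+00]
jaw||Y -1 [-5.83485132e-04 -2.41447564e-03 -2.95081052e+00]
jaw||X -1 [1.63343607e-03 9.97613436e-04 1.76157702e+00]
```

```bash
python3 -m jog '[[0,0,0,0,0,20,-1],[0,0,0.02,20,-28,25,-1],[0,0,0.05,44,-62,25,-1],[0,0,0.08,67,-95,25,-1],[0,0,0.11,91,-128,25,-1],[0,0,0.14,114,-161,25,-1],[0,0,0.17,138,-194,25,-1],[0,0,0.19,161,-227,25,-1]]' 20; python3 -m jog '[[0,0,0,23,-33,0,-1],[0,0,0,46,-66,0,-1],[0,0,0,69,-99,0,-1],[0,0,0,92,-132,0,-1],[0,0,0,115,-165,0,-1],[0,0,0,138,-198,0,-1],[0,0,0,150,-215,0,-1],[0,0,0,150,-215,0,-1]]'
```

```text
clock: 0.77
tcp_pos: [0.3812, 0.3822, 0.2295]
ee_rot: [0.053, 0.705, -0.055, 0.705]
wrist_force: [0.6, 0.5, -0.3]
width: 0.0443
clock: 1.43
tcp_pos: [0.5342, 0.1606, 0.2292]
ee_rot: [0.055, 0.704, -0.059, 0.705]
wrist_force: [1.5, 0.2, -0.4]
width: 0.0005
```

Run:
```python
from h import *
k=K("wrist"); o=observe(); im=get_image("wrist"); cv2.imwrite("pics/w1.png",im)
cv2.imwrite("pics/side1.png",get_image("side"))
np.save("kw.npy",np.array(k,dtype=object),allow_pickle=True)
print(o["tcp_pos"],proj(k,[[.5418,.1575,.129],[.6196,.041,.1405],o["tcp_pos"]]).round(1), -k[4].T@k[5])
```

```text
[0.5342242  0.16057879 0.22915441] [[322.3 243.4]
 [184.5 370.3]
 [323.9 292.9]] [0.45432978 0.1749497  0.40782469]
```

View pics/w1.png

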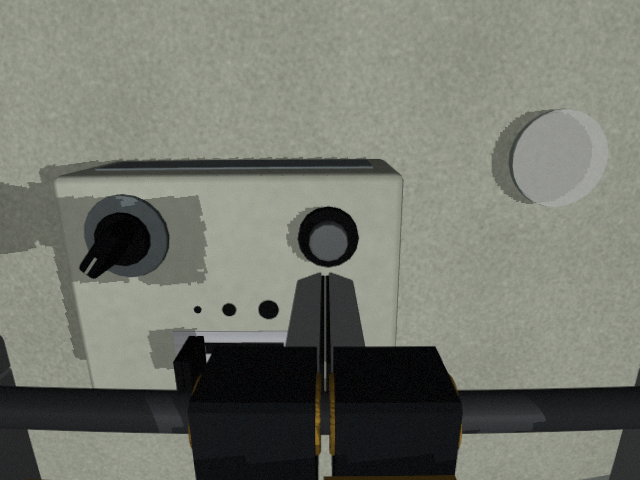

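View pics/side1.png

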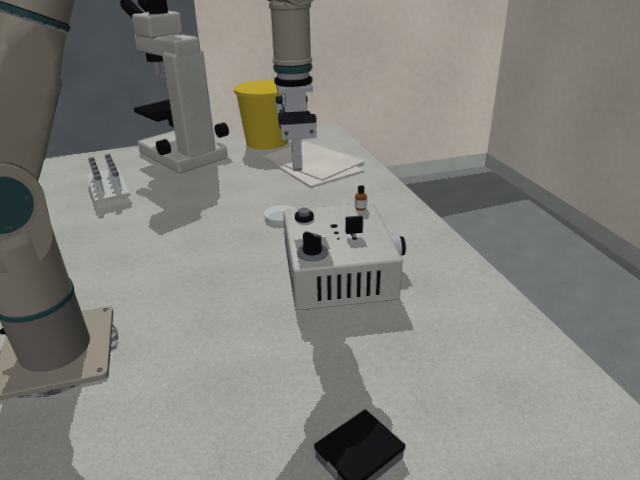

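The wrist view puts the button top at (328,241), close to the predicted (322,243), with the handle edge-on at (190,365). I'll combine the views.

Run:
```python
from h import *
from scipy.optimize import least_squares
k=tuple(np.load("kw.npy",allow_pickle=True));T=K("top");S=K("side")
for z in(.126,.129): print(onz(k,(328,241),z))
a=np.array((186,397))/5+[220,170]; b=np.array((137,164))/4+[270,170]
q=least_squares(lambda P:np.r_[proj(T,P)[0]-a,proj(S,P)[0]-b,(proj(k,P)[0]-[328,241])*.5],[.54,.16,.12]); print(q.x,q.fun)
```

```text
[0.54159836 0.16156707 0.126     ]
[0.54066939 0.16170953 0.129     ]
[0.54179879 0.1607337  0.12674003] [-1.00099795 -0.73756427 -1.08703634  0.41616978 -0.56235914  0.38263384]
```

```bash
python3 -m jog '[[0,0,0,7,0,-30,-1],[0,0,0,7,0,-60,-1],[0,0,0,7,0,-85,-1],[0,0,0,7,0,-91,-1],[0,0,0,7,0,-91,-1],[0,0,0,7,0,-91,-1]]'
python3 - <<'E'
from h import *
print(observe()["tcp_pos"]);cv2.imwrite("pics/w2.png",get_image("wrist"))
cv2.imwrite("pics/s2.png",cv2.resize(get_image("side")[150:300,250:410],None,fx=4,fy=4))
print(observe()["wrist_force"],proj(K("wrist"),[[.5415,.160,.127]]))
E
```

```text
clock: 2.03
tcp_pos: [0.538, 0.168, 0.1387]
ee_rot: [0.054, 0.705, -0.055, 0.705]
wrist_force: [0.2, -0.1, -0.2]
width: 0.0002
[0.53795521 0.16799461 0.13865535]
[-0.89013641 -0.30114967  0.19014012] [[309.3581457 289.0006248]]
```

View pics/w2.png

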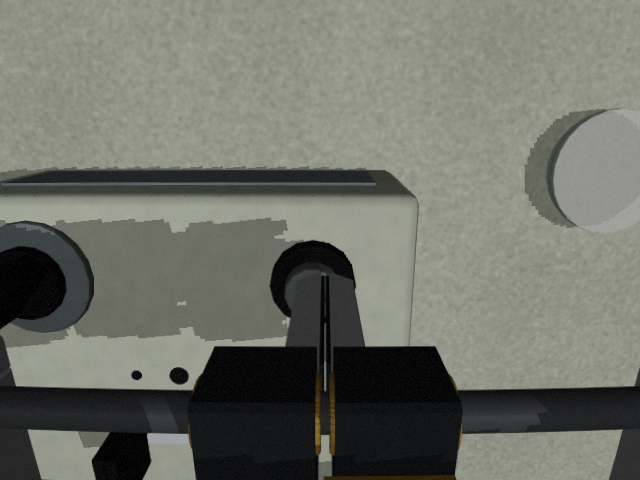

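View pics/s2.png

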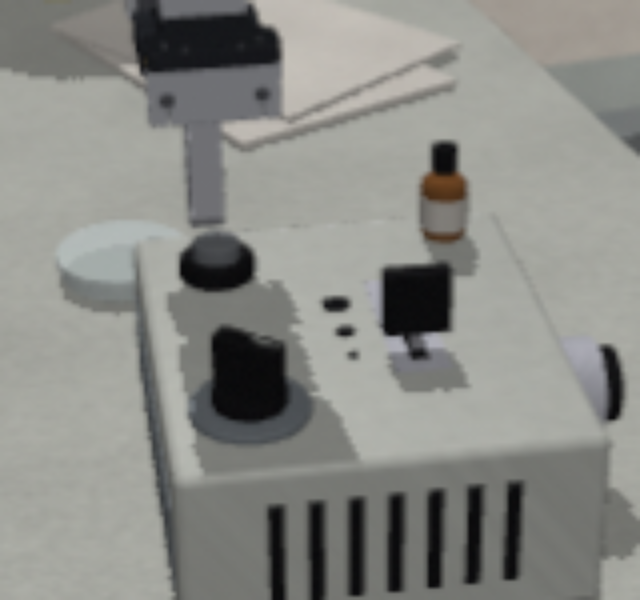

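The fingertips are 8 mm too far towards +y, because the arm was still settling when the last call began. I'll correct that.

```bash
python3 -m jog '[[0,0,0,4,-8,0,-1],[0,0,0,4,-8,0,-1],[0,0,0,4,-8,0,-1],[0,0,0,4,-8,0,-1]]'
python3 - <<'E'
from h import *
print(observe()["tcp_pos"]);cv2.imwrite("pics/w3.png",get_image("wrist"))
print(proj(K("wrist"),[[.5415,.160,.127]]))
E
```

```text
clock: 2.47
tcp_pos: [0.5434, 0.1595, 0.1403]
ee_rot: [0.055, 0.704, -0.055, 0.706]
wrist_force: [-0.1, 0.6, 0.1]
width: 0.0003
[0.54338603 0.15948771 0.14025052]
[[324.16079095 278.65541441]]
```

View pics/w3.png

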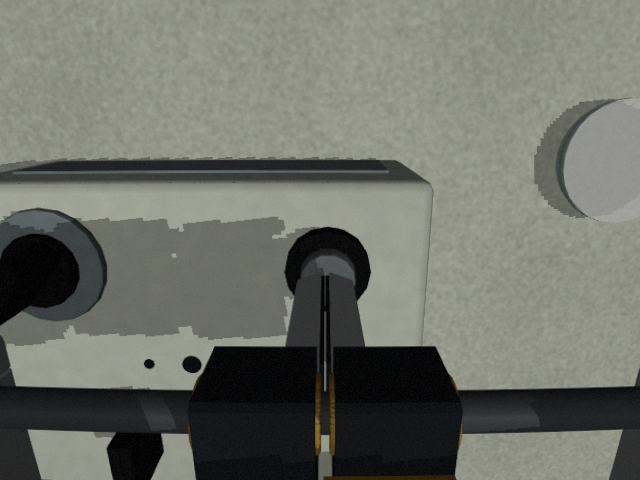

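The tips are now centred over the button (seam at column 325, disc at 328). I'll press in steps and watch the force.

```bash
python3 -m jog '[[0,0,0,-2,1,-5,-1],[0,0,0,-2,1,-10,-1],[0,0,0,-2,1,-13,-1],[0,0,0,-2,1,-15,-1],[0,0,0,-2,1,-15,-1]]'
```

```text
clock: 2.93
tcp_pos: [0.5412, 0.1611, 0.1262]
ee_rot: [0.055, 0.704, -0.055, 0.706]
wrist_force: [-3.4, -0.4, 11.5]
width: 0.0004
```

```bash
python3 -m jog '[[0,0,0,0,0,0,-1],[0,0,0,0,0,-1,-1]]'
python3 - <<'E'
from h import *
cv2.imwrite("pics/w4.png",cv2.resize(get_image("wrist")[200:320,250:410],None,fx=5,fy=5))
cv2.imwrite("pics/s4.png",cv2.resize(get_image("side")[180:260,270:350],None,fx=7,fy=7))
print(observe())
E
```

```text
clock: 3.1
tcp_pos: [0.5412, 0.1611, 0.126]
ee_rot: [0.055, 0.704, -0.054, 0.706]
wrist_force: [-4.3, -1.3, 20.6]
width: 0.0004
{'clock': 3.2, 'joint_positions': array([-0.35760219,  0.60689562,  0.02794883,  1.84129755, -0.02412143,
        0.69183835,  1.10016086]), 'qd': array([-1.43911034e-05,  9.57654632e-04,  1.50158467e-03,  7.88844451e-04,
       -9.12235373e-04, -3.19896838e-03,  1.07098535e-03]), 'joint_torque': array([-3.20706598e-02, -4.33438861e+01,  8.31841640e-01, -1.31256357e+01,
        7.07621439e-04, -9.26586259e-01,  6.75814681e-04]), 'tcp_pos': array([0.54117089, 0.16105692, 0.12617649]), 'ee_rot': array([ 0.05467245,  0.70430727, -0.05449524,  0.70568581]), 'wrist_force': array([-2.41501147, -0.41497371, 12.71808305]), 'moment': array([-0.18573496,  0.60571628, -0.00313078]), 'width': 0.0006020194131061351}
```

View pics/w4.png

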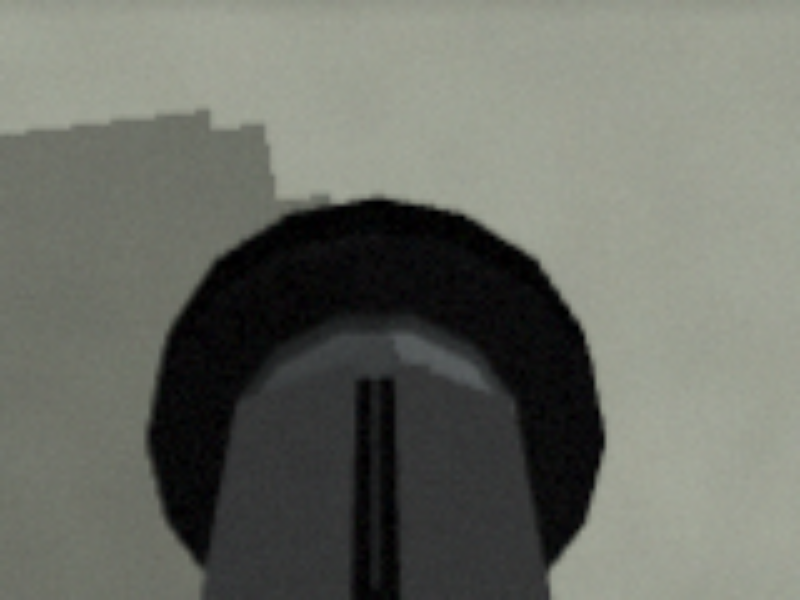

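View pics/s4.png

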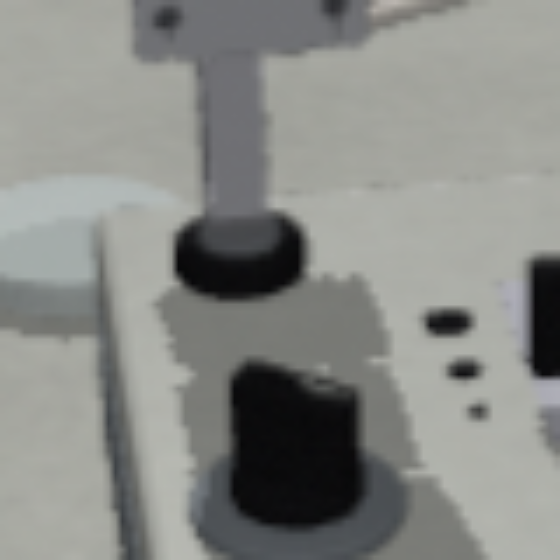

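Force rises with no further motion and the side view shows the disc sunk nearly to the housing, so the button looks bottomed. I'll release it slowly and read the spring force to confirm.

```bash
python3 -m jog '[[0,0,0,0,0,0,-1],[0,0,0,0,0,1,-1],[0,0,0,0,0,1,-1]]';python3 -m jog '[[0,0,0,0,0,2,-1],[0,0,0,0,0,2,-1],[0,0,0,0,0,2,-1]]'; python3 -m jog '[[0,0,0,0,0,2,-1],[0,0,0,0,0,2,-1],[0,0,0,0,0,2,-1]]'; python3 -m jog '[[0,0,0,0,0,10,-1],[0,0,0,0,0,30,-1],[0,0,0,0,0,60,-1],[0,0,0,0,0,60,-1],[0,0,0,0,0,60,-1]]'
```

```text
clock: 3.45
tcp_pos: [0.5411, 0.1611, 0.1274]
ee_rot: [0.055, 0.704, -0.054, 0.706]
wrist_force: [-0.2, 0.1, 4.0]
width: 0.0006
clock: 3.7
tcp_pos: [0.5411, 0.1611, 0.1293]
ee_rot: [0.055, 0.704, -0.054, 0.706]
wrist_force: [-0.7, -0.5, 3.1]
width: 0.0006
clock: 3.95
tcp_pos: [0.5411, 0.1611, 0.1312]
ee_rot: [0.055, 0.704, -0.054, 0.706]
wrist_force: [-0.2, 0.1, 1.6]
width: 0.0006
clock: 4.37
tcp_pos: [0.5421, 0.1615, 0.1929]
ee_rot: [0.055, 0.703, -0.054, 0.707]
wrist_force: [0.3, -0.8, -0.7]
width: 0.0005
```

The spring read 4.0, 3.1 and 1.6 N over 4 mm of release, so the button really was pressed and is out again. Next is the lever.

Run:
```python
from h import *
from scipy.spatial.transform import Rotation as Ro
p=np.load("lamp.npy"); R=np.array([[np.cos(p[2]),-np.sin(p[2])],[np.sin(p[2]),np.cos(p[2])]])
o=observe(); t=o["tcp_pos"]; print(t)
for y in(-.075,-.045,.012): 
  P=p[:2]+R@[.032,y]; print(y,P,(P-t[:2])*1000)
m=Ro.from_quat(o["ee_rot"]).as_matrix(); print(m.round(3), R)
```

```text
[0.54208532 0.16145803 0.19291608]
-0.075 [ 0.61281678 -0.00657524] [  70.73146428 -168.03326453]
-0.045 [0.61742008 0.02306949] [  75.33475792 -138.38854008]
0.012 [0.62616634 0.07939446] [ 84.08101584 -82.06356363]
[[ 0.005  0.154  0.988]
 [ 0.001  0.988 -0.154]
 [-1.     0.002  0.005]] [[ 0.98815748  0.15344312]
 [-0.15344312  0.98815748]]
```

```bash
python3 -m jog '[[0,0,0,12,-28,2,-1],[0,0,0,26,-62,2,-1],[0,0,0,40,-96,2,-1],[0,0,0,55,-130,2,-1],[0,0,0,67,-160,2,-1],[0,0,0,70,-168,2,-1],[0,0,0,70,-168,2,-1],[0,0,0,70,-168,2,-1]]'
python3 - <<'E'
from h import *
k=K("wrist");o=observe();cv2.imwrite("pics/w5.png",get_image("wrist"));cv2.imwrite("pics/t5.png",cv2.resize(get_image("top")[170:290,220:380],None,fx=5,fy=5))
p=np.load("lamp.npy");R=np.array([[np.cos(p[2]),-np.sin(p[2])],[np.sin(p[2]),np.cos(p[2])]])
print(o["tcp_pos"],observe()["tcp_pos"],(o["tcp_pos"][:2]-p[:2])@R)
h=[[x,-.033,z] for x in(.014,.05) for z in(.122,.158)]
print(proj(k,[np.r_[p[:2]+R@q[:2],q[2]] for q in h]).round())
E
```

```text
clock: 5.03
tcp_pos: [0.6111, -0.0058, 0.1939]
ee_rot: [0.056, 0.704, -0.054, 0.706]
wrist_force: [-0.3, 1.3, 0.7]
width: 0.0005
[ 0.61110668 -0.00579266  0.19388608] [ 0.61113255 -0.00384756  0.19436002] [ 0.03019006 -0.0744891 ]
[[391. 220.]
 [401. 237.]
 [389. 274.]
 [398. 299.]]
```

View pics/w5.png

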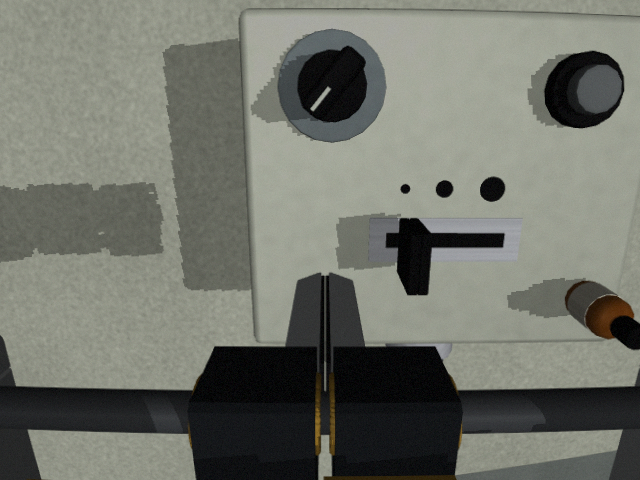

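View pics/t5.png

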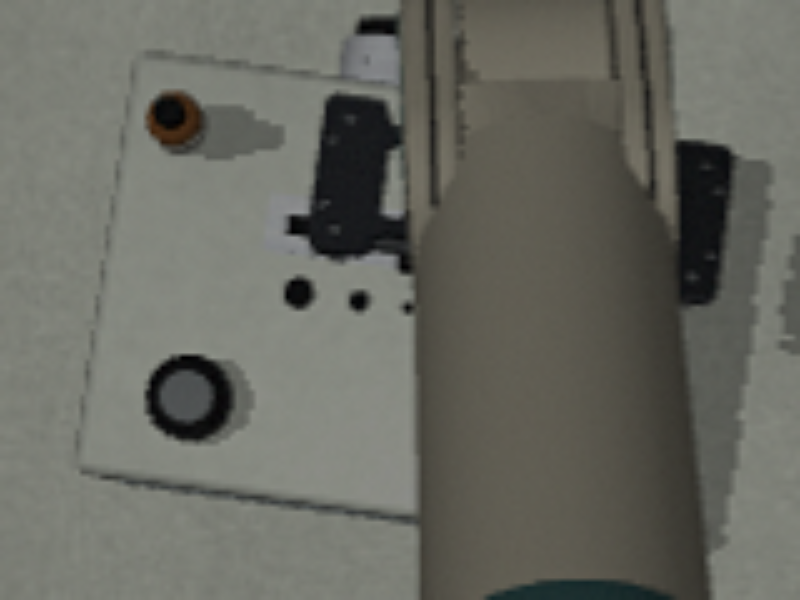

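The wrist view shows the handle's -y face at columns 398–411, rows 219–295. That is within about 3 mm of the model, with clear space on the finger side. Now I'll descend.

```bash
python3 -m jog '[[0,0,0,0,0,-25,-1],[0,0,0,0,0,-50,-1],[0,0,0,0,0,-60,-1],[0,0,0,0,0,-62,-1],[0,0,0,0,0,-62,-1],[0,0,0,0,0,-62,-1]]'; python3 -m jog '[[0,0,0,1,6,0,-1],[0,0,0,2,12,0,-1],[0,0,0,3,18,0,-1],[0,0,0,3,22,0,-1],[0,0,0,3,22,0,-1],[0,0,0,3,22,0,-1]]'
```

```text
clock: 5.63
tcp_pos: [0.6119, -0.0032, 0.1334]
ee_rot: [0.054, 0.703, -0.052, 0.707]
wrist_force: [0.7, -0.6, -0.3]
width: 0.0006
clock: 6.13
tcp_pos: [0.6149, 0.0194, 0.1335]
ee_rot: [0.054, 0.703, -0.052, 0.707]
wrist_force: [-0.3, 0.5, -0.7]
width: 0.0003
```

```bash
python3 -m jog '[[0,0,0,0.5,3,0,-1],[0,0,0,1,6,0,-1],[0,0,0,1,8,0,-1],[0,0,0,1,8,0,-1]]'; python3 -m jog '[[0,0,0,0.5,3,0,-1],[0,0,0,1,6,0,-1],[0,0,0,1,8,0,-1],[0,0,0,1,8,0,-1]]';  python3 -m jog '[[0,0,0,0.5,3,0,-1],[0,0,0,1,6,0,-1],[0,0,0,1,8,0,-1],[0,0,0,1,8,0,-1]]'
python3 - <<'E'
from h import *
cv2.imwrite("pics/w6.png",get_image("wrist"))
E
```

```text
clock: 6.47
tcp_pos: [0.616, 0.0278, 0.1335]
ee_rot: [0.054, 0.703, -0.051, 0.707]
wrist_force: [0.2, -0.7, 0.8]
width: 0.0006
clock: 6.8
tcp_pos: [0.6172, 0.0361, 0.1334]
ee_rot: [0.054, 0.703, -0.051, 0.707]
wrist_force: [0.0, -1.9, 0.2]
width: 0.0005
clock: 7.13
tcp_pos: [0.6183, 0.0462, 0.1334]
ee_rot: [0.054, 0.703, -0.05, 0.707]
wrist_force: [-0.2, 0.0, -0.9]
width: 0.0005
```

View pics/w6.png

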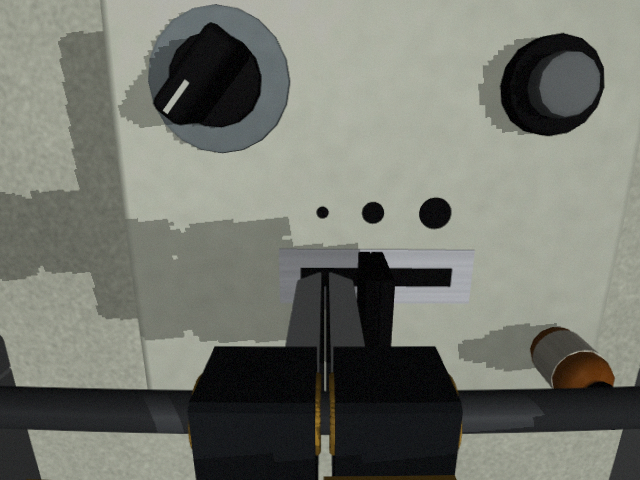

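The lever, at about (375,270), has snapped ahead towards the middle dot and the fingers are still behind it. I'll keep pushing.

```bash
python3 -m jog '[[0,0,0,0.5,3,0,-1],[0,0,0,1,6,0,-1],[0,0,0,1.5,9,0,-1],[0,0,0,2,12,0,-1],[0,0,0,2,12,0,-1]]'; python3 -m jog '[[0,0,0,0.5,3,0,-1],[0,0,0,1,6,0,-1],[0,0,0,1.5,9,0,-1],[0,0,0,2,12,0,-1],[0,0,0,2,12,0,-1]]';  python3 -m jog '[[0,0,0,0.5,3,0,-1],[0,0,0,1,6,0,-1],[0,0,0,1.5,9,0,-1],[0,0,0,1.5,9,0,-1]]'
```

```text
clock: 7.6
tcp_pos: [0.6197, 0.0554, 0.1334]
ee_rot: [0.053, 0.704, -0.052, 0.707]
wrist_force: [-1.1, -4.4, 2.5]
width: 0.0009
clock: 8.02
tcp_pos: [0.6219, 0.069, 0.1334]
ee_rot: [0.053, 0.704, -0.051, 0.707]
wrist_force: [-0.6, 0.5, 0.7]
width: 0.0005
clock: 8.35
tcp_pos: [0.6236, 0.0799, 0.1334]
ee_rot: [0.053, 0.703, -0.05, 0.707]
wrist_force: [0.5, 0.4, -0.5]
width: 0.001
```

```bash
python3 -m jog '[[0,0,0,0.3,2,0,-1],[0,0,0,0.6,4,0,-1],[0,0,0,0.6,4,0,-1]]'; python3 -m jog '[[0,0,0,0.5,3,0,-1],[0,0,0,0.5,3,0,-1],[0,0,0,0.5,3,0,-1]]'
python3 - <<'E'
from h import *
cv2.imwrite("pics/w7.png",get_image("wrist"));print(observe()["wrist_force"],observe()["tcp_pos"])
E
```

```text
clock: 8.6
tcp_pos: [0.6241, 0.083, 0.1334]
ee_rot: [0.053, 0.704, -0.051, 0.707]
wrist_force: [0.1, -2.0, 0.4]
width: 0.0004
clock: 8.85
tcp_pos: [0.6241, 0.0831, 0.1334]
ee_rot: [0.052, 0.704, -0.053, 0.706]
wrist_force: [-1.8, -5.6, 2.5]
width: 0.0006
[-1.23939758 -5.68656078  1.92732681] [0.62406132 0.08308951 0.13337427]
```

View pics/w7.png

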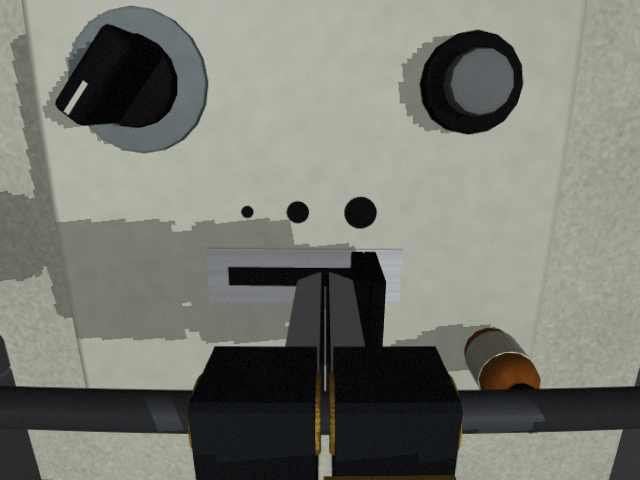

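The lever sits at the slot end beside the largest dot (handle 368, dot 360). A further 3 mm command gave no motion and more force, so it is at the solid stop. I'll back away in -y, then go up.

```bash
python3 -m jog '[[0,0,0,-1,-7,0,-1],[0,0,0,-3,-18,0,-1],[0,0,0,-4,-25,0,-1],[0,0,0,-4,-25,30,-1],[0,0,0,-4,-25,60,-1],[0,0,0,-4,-40,90,-1],[0,0,0,-4,-75,100,-1],[0,0,0,-4,-105,100,-1]]'; python3 -m jog '[[0,0,0,0,-30,0,-1],[0,0,0,0,-60,0,-1],[0,0,0,0,-90,0,-1],[0,0,0,0,-110,0,-1],[0,0,0,0,-110,0,-1],[0,0,0,0,-110,0,-1],[0,0,0,0,-110,0,-1]]'
python3 - <<'E'
from h import *
cv2.imwrite("pics/t8.png",cv2.resize(get_image("top")[170:290,180:340],None,fx=5,fy=5));cv2.imwrite("pics/s8.png",get_image("side"))
o=observe();print(o["wrist_force"],o["tcp_pos"],abs(o["qd"]).max())
E
```

```text
clock: 9.57
tcp_pos: [0.6223, -0.0227, 0.2372]
ee_rot: [0.052, 0.701, -0.052, 0.709]
wrist_force: [0.0, -0.3, -0.2]
width: 0.0004
clock: 10.15
tcp_pos: [0.6223, -0.1314, 0.2371]
ee_rot: [0.052, 0.701, -0.051, 0.709]
wrist_force: [-0.2, 0.2, 0.2]
width: 0.0005
[ 0.87995755  1.12734609 -0.60194274] [ 0.62249835 -0.13060798  0.2371795 ] 0.005960295416052301
```

View pics/t8.png

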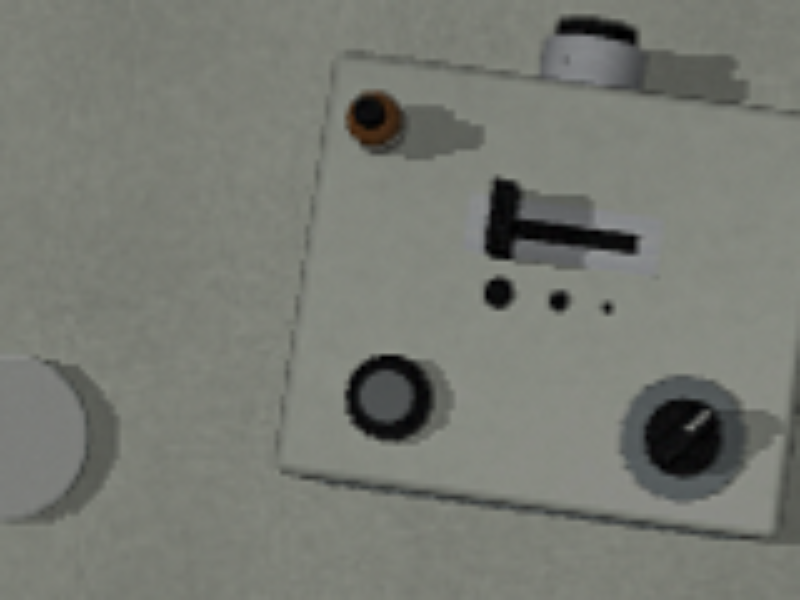

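View pics/s8.png

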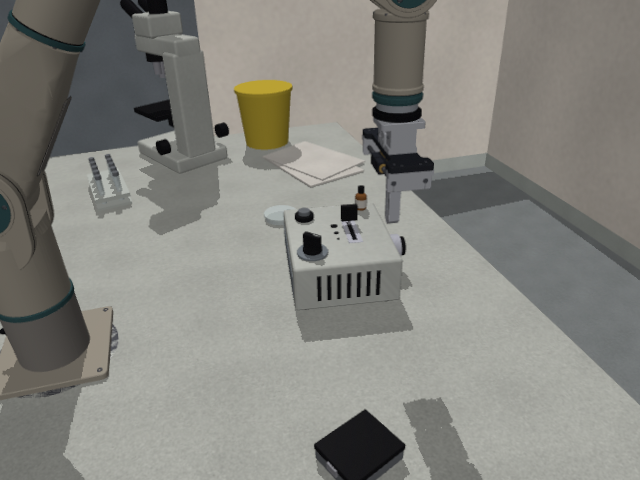

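The lever rests beside the largest dot: the handle is at zoom (503,218), moved about 57 mm from its start. The button is out at (388,397), and the bottle, dial, dish and slide box are at their first-picture positions. The robot is clear, so I'm handing in.

```bash
python3 -c "
from plant import *
print(job_done())"
```

```text
the job is handed in; nothing more can be done
None
```

I pressed the start button fully in and let it go, then pushed the shutter lever past half light to the full-light stop. The job was handed in about 10 s into the 38 s allowed.

- **Button:** it bottomed out at 12–20 N with no further travel. On release I read 4.0, 3.1 and 1.6 N over 4 mm, which fits the 5 N spring, and the last pictures show it out again.
- **Lever:** I pushed only on its -y face, with the gripper shut. At the end the fingertips stopped at y = 0.083 m, and a further 3 mm command raised the force to about 5.7 N with no motion. After I backed away, the top picture shows the handle beside the largest dot.
- **Other things:** the oil bottle, dial, dish and slide box look unmoved in the last pictures. The arm is clear of everything, and the wrist force is back to sensor noise.
- **Disagreements:** the cameras differed by 3–4 mm on the button's position. They also put its top about 5 mm lower than the force readings did (0.127 m against about 0.132 m). The first approach was 8 mm off sideways and was corrected before touching anything.

The interface gave no verdict, and the joint values were never read directly.

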